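# Select the third filter on the photometer and take a reading

### The arm

A 6-joint arm with a two-finger parallel gripper is mounted at the origin on the work surface. World frame = base frame: x ahead of the robot, y to its left, z up, the work surface at z = 0. Lengths are in m, angles in rad, forces in N, time in s.
With the tool pointing down it reaches from about 0.325 to 0.85 m from the base axis. Payload 4.4 kg.
Tool frame: the origin (TCP) lies on the mounting face of the last link; the fingertips stand 199 mm ahead of it and the grasp point (between the pads) lies 180 mm ahead of it (ctrl.grip_depth is the z of the grasp point in the tool frame, in m); z points along the fingers, y is the line along which they close (so a half turn about z gives the same grasp; the last joint's range is limited). The gripper opens to 94 mm and grips with 3 to 60 N. Pads are 16 mm wide; open, the fingers measure 119 mm over their backs; the gripper's body (75 mm by 177 mm) begins 78 mm behind the grasp point.
Start: joints at [-1.387, 0.207, 1.542, -0, 1.393, -0.15], TCP at [0.188, -0.543, 0.405] pointing down, gripper open.
Joint ranges: [-2.73, 2.73], [-0.86, 2.22], [0.23, 2.46], [-1.11, 4.25], [0.08, 2.63], [-2.82, 2.82]. Speed limits (rad/s): [2.79, 2.79, 3.14, 3.14, 3.14, 3.14].

### API

Orientations are given as a unit quaternion [x, y, z, w].
In Python, from rig import ctrl, eyes, finder gives the robot as it stands.
- The arm moves only by the tool jog_arm, never from a script. Its argument "series" is one flat list of numbers, 5 for each row, row after row: the closure, from -1 (fully open) to 1 (shut), so that 0 is half open, then the shift along the tool's x, y, z in cm, then the turn about the tool's z in rad. A call has 1 to 5 rows; each row is the pose to reach, as a shift and turn from the pose commanded when the call began, along the tool's axes at that moment; what a row does not reach only later rows make up. A row lasts 1/12 s, in which the tool goes at most 41.7 mm and 7.16 degrees, less where a joint would pass 70% of its speed; a pose out of reach is approached as far as the arm can. A call with a gripper value outside its range is refused whole. The fingers move at their own pace and stop on an object; "newtons" is the grip in N (left out, the last holds). Time passes only in rows, so rows that repeat a pose let the fingers close. It gives the time, the measured TCP pose, the force, the opening and the grip force at its end, in the units of the state.
- ctrl.sense(): the state, without advancing time (a new reading comes with each control period).
- eyes.grab_frame(name): name is "scene" or "top"; returns a dict with "frame" (400x640x3 uint8, red, green, blue), "fx", "fy", "cx", "cy" (pixels), "k1" (the pictures are not rectified: a ray, as slopes to the right and down, at radius r is drawn at 1 + k1 r^2 times it, then the intrinsics apply), "rvec" (rotation vector, rad) and "tvec" (3), from world to camera coordinates, as OpenCV has them. Camera axes: x right, y down, z forward; pixel columns grow to the right and rows downward; lengths in m; the calibration is good to about 2 mm. A picture is of the moment at which its call begins. There is no depth.
- ctrl.sign_off(): hands the job in; it is judged then, once.
Trained networks look in the newest picture that a camera, given by its name, has taken for a name from the list of things; names that differ only in an ending like _2 or _b are one class to them, and where a whole thing is asked for, a point or a joint stands for the part that bears it (a point fixed in the world has none). Each returns a list of dicts, best first, with "p" (0 to 1); they miss things now and then, are a little off and sometimes report something else, mostly with a low value. They report only what shows in the picture. A call takes as long as a camera call.
- finder.silhouettes(label, camera): "mask" (400x640 bool, what is visible of it) and "box" ([left, top, right, bottom] as shares, 0 to 1, of the picture: columns of its width, rows of its height, round what is visible of it).
- finder.mark_of(label, camera): "position" ([column, row] as shares, 0 to 1, of the picture: columns of its width, rows of its height: a listed point, or the origin of a listed thing).
The state is a dict: "clock": time; "qpos": joint angles; "joint_velocities": joint speeds; "joint_torque": joint torques, N m; "eef_pos": TCP position; "ee_rot": TCP orientation; "wrist_force": force on the tool from outside, world axes, zero at the start; "moment": the same for the moment, N m; "grip_width": opening from 0.0 (shut) to 1.0 (fully open); "grasp_force": force on a finger pad.
Only numpy, scipy, OpenCV 4.12 (cv2) and the standard library are available. Lean on these libraries where they do the work, as an engineer would, in place of code of your own. Each camera call takes 0.05 s, during which the arm holds its last target. There are 200 camera calls.

### The job

With a fingertip, gently push the photometer's red filter lever along its slot, click by click, until it sits in its third detent (the home position does not count as one; the third is the one at the orange dot), and never let it run on past that detent. Then press the green read button fully down with a fingertip and let it come back up. Pinch nothing, and leave the bottle, vial, scanner and marker where they are.

Things in the scene. Friction and masses are not known exactly. Their poses are not given: they have to be found in the camera images.
- photometer: White filter photometer, 240 x 300 mm (own x, y), fixed; flat grey deck on top, 90 mm above the table. Origin: centre of its underside; own x points away from the operator, y to the operator's left, z up. Lever slot along y at x = -55 mm; green button at (-55, 95). Display and port cap behind x = +15 rise at most 20 mm above the deck; the rest of the deck is bare but for the vial.
- lever (a joint): Lever travel in m along the photometer's own +y. Home 0; detents 1 to 5 at 0.014, 0.028, 0.042 (third), 0.056, 0.070; stops 3 mm beyond home and the fifth. Starts in home. Resistance rises smoothly to about 6 N some 4 mm out of a detent, fades to nothing half-way to the next (7 mm), then the lever snaps into that one by itself and stays; let go before half-way, it springs back.
- lever_top (a point): Centre of the top face of the red lever tab, 130 mm above the table. The tab is 26 mm along the photometer's x, 10 mm along its y, and reaches from 6 to 40 mm above the deck; a fingertip beside it pushes it along.
- third_detent (a point): Point on the deck in mid-slot where the lever stands in its third detent (lever_top is then 40 mm straight above). Painted on the deck 26 mm towards the operator's side of the slot: a white bar at home, then a dot at each detent every 14 mm, dark blue but for the third, bigger and orange. Axes as the photometer's.
- read (a joint): Travel of the green read button in m: 0 is up, 0.006 fully down, where its spring pushes back with about 5 N; it comes back up when let go.
- read_top (a point): Centre of the top face of the green button (26 mm across, in a low black housing on the deck), at the height of the button as it stands; it is pressed straight down.
- vial: Small amber vial with a blue cap, 24 mm across, 50 mm high, standing loose on the photometer's deck behind the lever slot; origin at the centre of its underside. Leave it alone.
- reagent: White reagent bottle, 52 mm across, 115 mm high, standing on the table left of the photometer; origin at the centre of its underside. Leave it alone.
- scanner: Dark blue-grey hand scanner on a round foot, about 72 mm wide, 102 mm high, standing on the table right of the photometer; origin at the centre of its underside. Leave it alone.
- marker: Pink marker pen, 16 x 125 x 14 mm (long along its own y), lying on the table on the operator's side of the photometer; origin at the centre of its underside. Leave it alone.

How it is judged:
On the way, in this order (a step that is already met when the one before it is completed fails the run):
1. the lever rests in its third detent (value of joint lever between 0.038 and 0.046 m and velocity of joint lever between -0.01 and 0.01 m/s), for 0.3 s.
2. the read button is pressed fully down (value of joint lever between 0.038 and 0.046 m and value of joint read above 0.0048 m), for 0.04 s.
At the end, for the whole second after the job is handed in: The lever rests within 4 mm of its third detent, the read button is back up (within 1.2 mm), and the vial, bottle, scanner and marker are within 15 mm of where they stood (value of joint lever between 0.038 and 0.046 m and value of joint read below 0.0012 m and distance of each of vial, reagent, scanner, marker from where it was at the start of the episode below 0.015 m); the robot touches nothing.
It fails at once if the lever ran past its third detent (more than half-way to the fourth) (value of joint lever above 0.0497 m).
It fails at once if the read button was pressed while the lever was not in its third detent (value of joint read above 0.003 m and not (value of joint lever between 0.038 and 0.046 m)).
It fails at once if the lever was pinched or forced (over 30 N) (contact force between the fingers and lever above 30 N).
It fails at once if the vial, bottle, scanner or marker was lifted, carried or knocked away (moved over 15 mm) (distance of any of vial, reagent, scanner, marker from where it was at the start of the episode above 0.015 m).
It also fails if it takes over 53 s, if anything falls off the work surface, if the arm or the gripper's body presses on something with over 40 N, if the wrist force passes 120 N, or if a joint passes its speed limit or range.

## Working session

There is one attempt and no reset: what is moved stays moved. The work goes in short steps, Python scripts to look and compute and a tool call to move; the robot and the scene stay as the last step left them, time stands still between calls to the robot, and variables do not carry over. Pictures are saved under pics/ and viewed, at most 10 in all, crops included, and the job is handed in when it is done.

Besides the shell and the picture viewer there is one more tool, called after "Emit:" in YAML: its name, and indented under it one key for each argument. jog_arm: Moves the arm, as the interface text tells. Its arguments: {"type":"object","properties":{"series":{"type":"array"},"newtons":{"type":"number"}},"required":["series"]}

```bash
mkdir -p pics; cat > h.py <<'E'
import numpy as np, cv2
from rig import ctrl, eyes, finder
from scipy.spatial.transform import Rotation as R
def ray(f,px):
    d=np.array([(px[0]-f["cx"])/f["fx"],(px[1]-f["cy"])/f["fy"]]);u=d.copy()
    for _ in range(30): u=d/(1+f["k1"]*(u@u))
    M=cv2.Rodrigues(np.array(f["rvec"],float))[0];t=np.array(f["tvec"],float).ravel()
    return -M.T@t, M.T@np.array([u[0],u[1],1])
def onz(f,px,z):
    o,d=ray(f,px); return o+d*(z-o[2])/d[2]
def proj(f,P):
    M=cv2.Rodrigues(np.array(f["rvec"],float))[0];c=M@np.array(P)+np.array(f["tvec"],float).ravel()
    u=c[:2]/c[2];u=u*(1+f["k1"]*(u@u));return np.array([u[0]*f["fx"]+f["cx"],u[1]*f["fy"]+f["cy"]])
E
python3 - <<'E'
from h import *
s=ctrl.sense();print(s["clock"],s["eef_pos"],R.from_quat(s["ee_rot"]).as_matrix().round(3).tolist(),s["grip_width"])
for c in("top","scene"):
    f=eyes.grab_frame(c);cv2.imwrite(f"pics/{c}0.png",f["frame"][:,:,::-1]);print(c,ray(f,(320,200)))
    for n,z in(("lever_top",.13),("third_detent",.09),("read_top",.1),("vial",.09),("reagent",0),("scanner",0),("marker",0),("photometer",0)):
        for r in finder.mark_of(n,c)[:2]:
            px=np.array(r["position"])*[640,400];print(n,round(r["p"],2),px.round(1),onz(f,px,z).round(4))
E
```

```text
0.0 [ 0.18829993 -0.54291011  0.40353495] [[0.945, 0.328, -0.0], [0.328, -0.945, 0.002], [0.0, -0.002, -1.0]] 1.0032168697383472
top (array([0.46558848, 0.05012066, 0.8409438 ]), array([ 0.18454195,  0.00417241, -0.98289832]))
lever_top 0.63 [426.4 237.9] [ 0.5232 -0.1375  0.13  ]
third_detent 0.67 [401.4 248.8] [ 0.5073 -0.0987  0.09  ]
read_top 0.45 [339.3 270.3] [0.4706 0.0212 0.1   ]
vial 0.55 [424.2 204.7] [ 0.591  -0.1488  0.09  ]
reagent 0.67 [288.  284.1] [0.4455 0.1263 0.    ]
scanner 0.71 [457.5 195.8] [ 0.6234 -0.2474  0.    ]
marker 0.64 [376.1 310.4] [ 0.3868 -0.0559  0.    ]
photometer 0.64 [371.7 229.6] [ 0.5553 -0.0555  0.    ]
photometer 0.39 [287.4 288.3] [0.4369 0.1276 0.    ]
scene (array([ 1.23658314, -0.25744317,  0.5875809 ]), array([-0.73101526,  0.37573444, -0.56974906]))
lever_top 0.57 [213.4 188.2] [ 0.5227 -0.1306  0.13  ]
third_detent 0.82 [232.4 193.2] [ 0.4965 -0.0878  0.09  ]
read_top 0.65 [270.7 169.3] [0.4531 0.0166 0.1   ]
vial 0.55 [219.4 228.1] [ 0.6016 -0.1448  0.09  ]
reagent 0.62 [309.2 189.6] [0.4291 0.1257 0.    ]
scanner 0.65 [173.4 285.3] [ 0.6203 -0.2502  0.    ]
scanner 0.31 [309.8 188.5] [0.4252 0.1294 0.    ]
photometer 0.7 [257.1 235.2] [ 0.5461 -0.0563  0.    ]
```

View pics/top0.png

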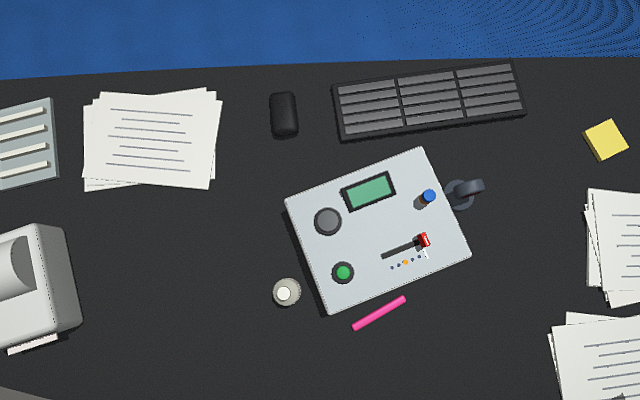

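View pics/scene0.png

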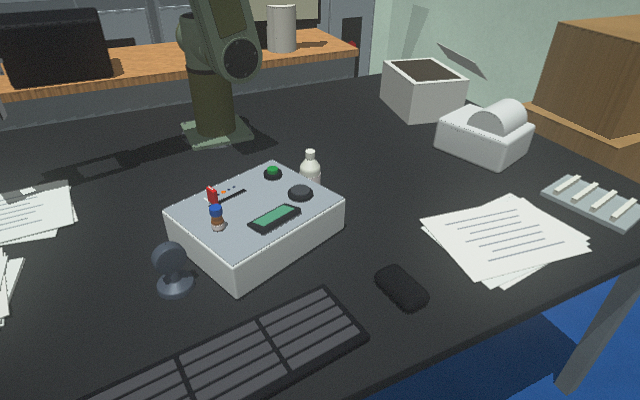

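The top view shows the photometer turned about 22°. The deck corners are near (422,147), (284,200), (330,315) and (471,257), the red lever is at (425,239), the orange dot at (405,262), the green button at (343,272) and the vial at (428,196). The scene view agrees. I'll fit the photometer pose to these features.

```bash
cat > fit.py <<'E'
from h import *
from scipy.optimize import least_squares
def blob(im,lo,hi,box):
    m=cv2.inRange(cv2.cvtColor(im,cv2.COLOR_RGB2HSV),lo,hi);k=np.zeros_like(m);x0,y0,x1,y1=box;k[y0:y1,x0:x1]=1
    n,l,s,c=cv2.connectedComponentsWithStats(m*k);i=1+s[1:,4].argmax();return c[i],s[i,4]
E
python3 - <<'E'
from fit import *
obs=[]
F={c:eyes.grab_frame(c) for c in("top","scene")}
B={"top":dict(g=(325,255,360,290),o=(385,250,420,275),r=(412,228,440,252)),"scene":dict(g=(255,160,285,182),o=(220,180,240,198),r=(200,182,222,208))}
for c,f in F.items():
    im=f["frame"]
    g=blob(im,(45,120,60),(80,255,255),B[c]["g"]);o=blob(im,(9,130,130),(22,255,255),B[c]["o"]);r=blob(im,(0,150,80),(6,255,255),B[c]["r"])
    print(c,g,o,r,onz(f,g[0],.102).round(4),onz(f,o[0],.09).round(4))
    obs+=[(f,g[0],"g"),(f,o[0],"o")]
f=F["top"]
for p,k in(((422,147),(120,-150)),((284,200),(120,150)),((330,315),(-120,150)),((471,257),(-120,-150))):
    print(k,onz(f,p,.09).round(4)); obs.append((f,np.array(p,float),k))
def P(x,k):
    c,s=np.cos(x[2]),np.sin(x[2])
    a,b,z=dict(g=(-.055,.095,.09+x[4]),o=(-.081,x[3],.09)).get(k) if isinstance(k,str) else (k[0]/1e3,k[1]/1e3,.09)
    return [x[0]+c*a-s*b,x[1]+s*a+c*b,z]
r=least_squares(lambda x:np.concatenate([(proj(f,P(x,k))-p)*(.5 if not isinstance(k,str) else 1) for f,p,k in obs]),[.55,-.056,.38,-.02,.012])
print(r.x.round(4),r.fun.round(1))
E
```

```text
top (array([342.58227848, 272.25316456]), np.int32(158)) (array([405.11111111, 261.72222222]), np.int32(18)) (array([423.1369863 , 239.42465753]), np.int32(73)) [0.4668 0.0154 0.102 ] [ 0.4828 -0.1041  0.09  ]
scene (array([271.80821918, 169.52054795]), np.int32(73)) (array([222.77777778, 191.44444444]), np.int32(9)) (array([211.32258065, 194.52688172]), np.int32(93)) [0.4582 0.0174 0.102 ] [ 0.4813 -0.1045  0.09  ]
(120, -150) [ 0.7081 -0.154   0.09  ]
(120, 150) [0.6088 0.1236 0.09  ]
(-120, 150) [0.3894 0.0411 0.09  ]
(-120, -150) [ 0.4874 -0.2304  0.09  ]
[ 0.5502 -0.0552  0.3466 -0.0231  0.0168] [ 0.1  0.3  0.2  0.5  0.4 -0.   0.1  0.1  0.3 -1.4 -0.8 -0.8 -1.1  0.9
  1.7 -0.3]
```

```bash
cat > go.py <<'E'
from h import *
X=[.5502,-.0552,.3466]
def world(a,b,z):
    c,s=np.cos(X[2]),np.sin(X[2]);return np.array([X[0]+c*a-s*b,X[1]+s*a+c*b,z])
def own(p):
    c,s=np.cos(X[2]),np.sin(X[2]);d=np.array(p)[:2]-X[:2];return np.array([c*d[0]+s*d[1],-s*d[0]+c*d[1]])
def shift(a,b,ztip):
    s=ctrl.sense();M=R.from_quat(s["ee_rot"]).as_matrix()
    d=M.T@(world(a,b,ztip+.199)-s["eef_pos"])
    yaw=np.arctan2(M[1,0],M[0,0]);print("t",s["clock"],"own",own(s["eef_pos"]).round(4),"tip z",round(s["eef_pos"][2]-.199,4),"shift cm",(d*100).round(2),"turn",round(-(X[2]-yaw),4),"F",np.round(s["wrist_force"],2),"w",s["grip_width"])
E
python3 -c "
from go import *
shift(-.055,-.100,.18)"
```

```text
t 1.0 own [-0.5061 -0.3361] tip z 0.2057 shift cm [ 44.81 -24.19   2.56] turn -0.0128 F [ 0.06 -1.08  0.11] w 1.0026773820947137
```

Emit:
jog_arm:
  series: [1,44.8,-24.2,0,-0.013,1,44.8,-24.2,0,-0.013,1,44.8,-24.2,0,-0.013,1,44.8,-24.2,0,-0.013,1,44.8,-24.2,0,-0.013]
  newtons: 20

```text
clock: 1.42
eef_pos: [0.3299, -0.3882, 0.4048]
ee_rot: [0.985, 0.172, 0.0, 0.0]
wrist_force: [-0.3, -0.8, 0.2]
grip_width: 0.682
grasp_force: 0.0
```

```bash
python3 -c "
from go import *
shift(-.055,-.100,.18)"
```

```text
t 1.4167 own [-0.3203 -0.2384] tip z 0.2058 shift cm [ 26.52 -13.85   2.58] turn -0.0007 F [-0.32 -0.78  0.17] w 0.6823939202491641
```

Emit:
jog_arm:
  series: [1,26.5,-13.8,0,0,1,26.5,-13.8,0,0,1,26.5,-13.8,0,0,1,26.5,-13.8,0,0,1,26.5,-13.8,0,0]

```text
clock: 1.83
eef_pos: [0.4712, -0.2345, 0.405]
ee_rot: [0.985, 0.173, 0.0, 0.0]
wrist_force: [0.3, -0.4, -0.1]
grip_width: 0.325
grasp_force: 0.0
```

```bash
python3 -c "
from go import *
shift(-.055,-.100,.15)"
```

```text
t 1.8333 own [-0.1352 -0.1418] tip z 0.206 shift cm [ 8.02 -4.19  5.6 ] turn 0.0002 F [ 0.33 -0.4  -0.1 ] w 0.32539628590098973
```

Emit:
jog_arm:
  series: [1,8,-4.2,0,0,1,8,-4.2,0,0,1,8,-4.2,2.5,0,1,8,-4.2,5.6,0,1,8,-4.2,5.6,0]

```text
clock: 2.25
eef_pos: [0.5296, -0.1675, 0.3427]
ee_rot: [0.985, 0.174, -0.005, -0.003]
wrist_force: [-2.0, 0.4, -1.3]
grip_width: 0.004
grasp_force: 0.0
```

Emit:
jog_arm:
  series: [1,0,0,0,0,1,0,0,0,0]

```text
clock: 2.42
eef_pos: [0.5313, -0.1702, 0.3497]
ee_rot: [0.985, 0.172, 0.0, 0.0]
wrist_force: [-0.3, -0.5, 0.4]
grip_width: 0.003
grasp_force: 0.0
```

```bash
python3 -c "
from go import *
shift(-.055,-.100,.105)
f=eyes.grab_frame('top');a=f['frame'][170:310,300:500,::-1]
g=eyes.grab_frame('scene');b=g['frame'][130:270,140:340,::-1]
cv2.imwrite('pics/a1.png',cv2.resize(np.vstack([a,b]),None,fx=2.1,fy=2.1,interpolation=2))
"
```

```text
t 2.4167 own [-0.0568 -0.1018] tip z 0.1507 shift cm [ 0.18 -0.18  4.57] turn -0.0005 F [-0.29 -0.53  0.42] w 0.0033735381048319497
```

View pics/a1.png

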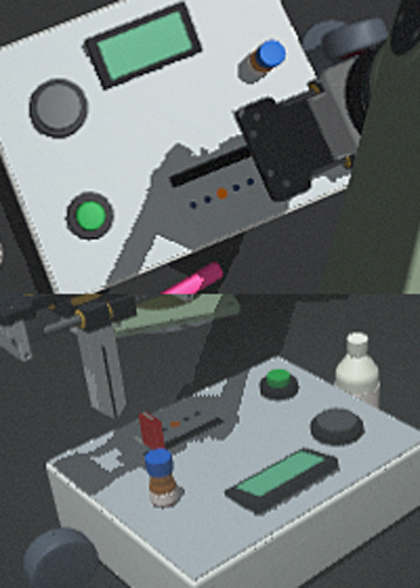

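The crop shows the shut fingers on the own −y side of the red tab, clear of it and of the vial, with the lever still home. I'll descend beside it.

Emit:
jog_arm:
  series: [1,0.2,-0.2,1.5,0,1,0.2,-0.2,3,0,1,0.2,-0.2,4.5,0,1,0.2,-0.2,4.5,0,1,0.2,-0.2,4.5,0]

```text
clock: 2.93
eef_pos: [0.5323, -0.1677, 0.3045]
ee_rot: [0.985, 0.172, 0.0, 0.0]
wrist_force: [-0.4, -0.4, -0.3]
grip_width: 0.003
grasp_force: 0.0
```

Emit:
jog_arm:
  series: [1,0,-0.2,0,0,1,0,-0.4,0,0,1,0,-0.6,0,0,1,0,-0.8,0,0,1,0,-0.8,0,0]

```text
clock: 3.35
eef_pos: [0.5296, -0.1592, 0.3042]
ee_rot: [0.985, 0.173, 0.0, 0.0]
wrist_force: [0.4, 0.7, -0.6]
grip_width: 0.005
grasp_force: 0.0
```

```bash
python3 -c "
from go import *
shift(-.055,-.085,.105)
f=eyes.grab_frame('top');a=f['frame'][170:310,300:500,::-1]
g=eyes.grab_frame('scene');b=g['frame'][130:270,140:340,::-1]
cv2.imwrite('pics/a2.png',cv2.resize(np.vstack([a,b]),None,fx=2.1,fy=2.1,interpolation=2))
"
```

```text
t 3.35 own [-0.0547 -0.0908] tip z 0.1052 shift cm [-0.03 -0.58  0.02] turn 0.0006 F [ 0.4   0.7  -0.61] w 0.005231686376177475
```

View pics/a2.png

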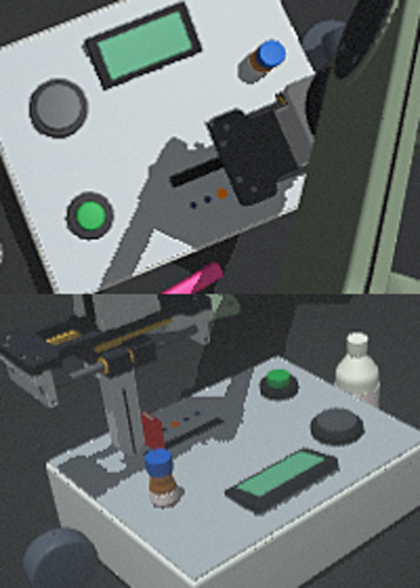

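The scene view shows the finger a few mm short of the tab, which still stands at home. I'll push slowly and watch the force.

Emit:
jog_arm:
  series: [1,0,-0.15,0,0,1,0,-0.3,0,0,1,0,-0.45,0,0,1,0,-0.6,0,0,1,0,-0.6,0,0]

```text
clock: 3.87
eef_pos: [0.5275, -0.1536, 0.3035]
ee_rot: [0.985, 0.173, -0.0, -0.0]
wrist_force: [0.1, -0.9, 0.2]
grip_width: 0.006
grasp_force: 0.0
```

Emit:
jog_arm:
  series: [1,0,-0.1,0,0,1,0,-0.2,0,0,1,0,-0.3,0,0,1,0,-0.3,0,0]

```text
clock: 4.2
eef_pos: [0.5265, -0.151, 0.3037]
ee_rot: [0.985, 0.173, -0.0, 0.0]
wrist_force: [0.2, -0.3, -0.9]
grip_width: 0.005
grasp_force: 0.0
```

```bash
python3 -c "
from go import *
shift(-.055,-.0756,.105)"
```

```text
t 4.2 own [-0.0548 -0.0821] tip z 0.1047 shift cm [-0.02 -0.65 -0.03] turn 0.0004 F [ 0.25 -0.27 -0.86] w 0.004934950796987747
```

Emit:
jog_arm:
  series: [1,0,-0.1,0,0,1,0,-0.2,0,0,1,0,-0.2,0,0]

```text
clock: 4.45
eef_pos: [0.526, -0.1495, 0.3037]
ee_rot: [0.985, 0.173, 0.0, 0.001]
wrist_force: [1.4, -1.8, -1.1]
grip_width: 0.006
grasp_force: 1.2
```

Emit:
jog_arm:
  series: [1,0,-0.1,0,0,1,0,-0.2,0,0,1,0,-0.2,0,0]

```text
clock: 4.7
eef_pos: [0.5254, -0.1479, 0.3037]
ee_rot: [0.985, 0.173, 0.0, 0.001]
wrist_force: [1.4, -4.7, -2.1]
grip_width: 0.006
grasp_force: 2.6
```

Emit:
jog_arm:
  series: [1,0,-0.1,0,0,1,0,-0.2,0,0,1,0,-0.2,0,0]

```text
clock: 4.95
eef_pos: [0.5246, -0.1457, 0.3037]
ee_rot: [0.985, 0.172, 0.0, 0.0]
wrist_force: [2.3, -4.3, -1.4]
grip_width: 0.005
grasp_force: 1.9
```

Emit:
jog_arm:
  series: [1,0,-0.1,0,0,1,0,-0.2,0,0,1,0,-0.2,0,0]

```text
clock: 5.2
eef_pos: [0.5235, -0.1427, 0.3035]
ee_rot: [0.985, 0.173, -0.0, -0.001]
wrist_force: [0.2, -0.0, 0.1]
grip_width: 0.002
grasp_force: 0.0
```

```bash
python3 -c "
from go import *
shift(-.055,-.0756,.105)
f=eyes.grab_frame('top');a=f['frame'][170:310,300:500,::-1]
g=eyes.grab_frame('scene');b=g['frame'][130:270,140:340,::-1]
cv2.imwrite('pics/a3.png',cv2.resize(b,None,fx=4,fy=4,interpolation=2))
"
```

```text
t 5.2 own [-0.0548 -0.0733] tip z 0.1045 shift cm [-0.02  0.23 -0.05] turn 0.0003 F [ 0.19 -0.01  0.08] w 0.0018482141156376804
```

View pics/a3.png

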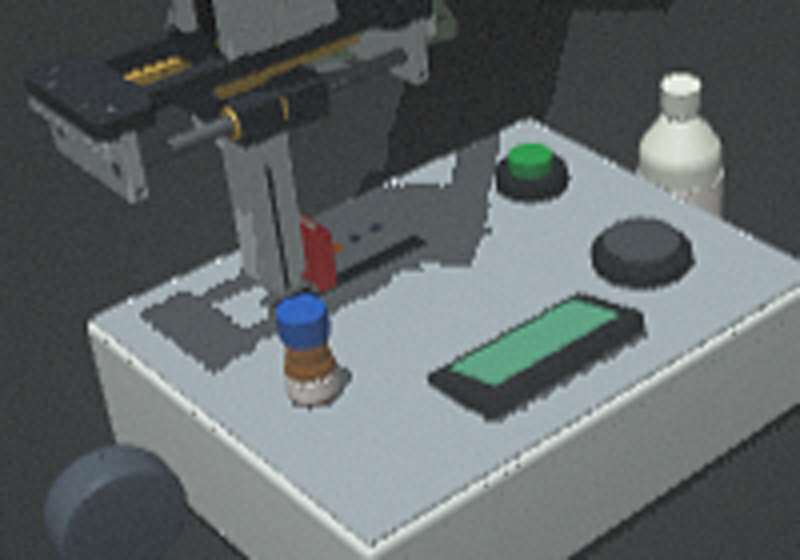

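Force rose to about 5 N and then dropped to 0. The picture shows the tab moved along the slot, so this is click 1 at own y −73.3. Click 2 should end near −59.3.

Emit:
jog_arm:
  series: [1,0,-0.2,0,0,1,0,-0.4,0,0,1,0,-0.5,0,0,1,0,-0.6,0,0,1,0,-0.6,0,0]

```text
clock: 5.72
eef_pos: [0.5217, -0.1377, 0.3036]
ee_rot: [0.985, 0.173, -0.0, -0.0]
wrist_force: [0.0, -0.5, -0.3]
grip_width: 0.007
grasp_force: 0.0
```

Emit:
jog_arm:
  series: [1,0,-0.1,0,0,1,0,-0.2,0,0,1,0,-0.3,0,0,1,0,-0.3,0,0]

```text
clock: 6.05
eef_pos: [0.5209, -0.1356, 0.3037]
ee_rot: [0.985, 0.173, 0.0, 0.001]
wrist_force: [0.3, -5.2, -2.3]
grip_width: 0.005
grasp_force: 2.0
```

Emit:
jog_arm:
  series: [1,0,-0.1,0,0,1,0,-0.2,0,0,1,0,-0.2,0,0]

```text
clock: 6.3
eef_pos: [0.5203, -0.1337, 0.3037]
ee_rot: [0.985, 0.173, 0.0, 0.001]
wrist_force: [1.4, -4.8, -1.6]
grip_width: 0.005
grasp_force: 2.5
```

Emit:
jog_arm:
  series: [1,0,-0.1,0,0,1,0,-0.2,0,0,1,0,-0.2,0,0]

```text
clock: 6.55
eef_pos: [0.5193, -0.131, 0.3036]
ee_rot: [0.985, 0.172, -0.0, -0.001]
wrist_force: [1.0, 0.5, 1.2]
grip_width: 0.006
grasp_force: 0.0
```

```bash
python3 -c "
from go import *
shift(-.055,-.0593,.105)"
```

```text
t 6.55 own [-0.0548 -0.0607] tip z 0.1046 shift cm [-0.02 -0.14 -0.04] turn -0.0002 F [0.98 0.5  1.21] w 0.005761304820077196
```

Click 2 done, force back to zero at −60.7. Next is click 3, in smaller steps near the snap, which I expect at about −46.5.

Emit:
jog_arm:
  series: [1,0,-0.2,0,0,1,0,-0.4,0,0,1,0,-0.6,0,0,1,0,-0.7,0,0,1,0,-0.7,0,0]

```text
clock: 6.97
eef_pos: [0.5169, -0.1244, 0.3036]
ee_rot: [0.985, 0.173, -0.0, -0.0]
wrist_force: [0.9, -0.6, -0.7]
grip_width: 0.006
grasp_force: 0.1
```

Emit:
jog_arm:
  series: [1,0,-0.1,0,0,1,0,-0.2,0,0,1,0,-0.3,0,0,1,0,-0.3,0,0]

```text
clock: 7.3
eef_pos: [0.5162, -0.1224, 0.3037]
ee_rot: [0.985, 0.173, 0.0, 0.001]
wrist_force: [0.4, -4.1, -2.0]
grip_width: 0.006
grasp_force: 2.0
```

Emit:
jog_arm:
  series: [1,0,-0.1,0,0,1,0,-0.2,0,0,1,0,-0.2,0,0]

```text
clock: 7.55
eef_pos: [0.5155, -0.1205, 0.3037]
ee_rot: [0.985, 0.172, 0.0, 0.001]
wrist_force: [1.1, -5.1, -2.4]
grip_width: 0.005
grasp_force: 2.5
```

Emit:
jog_arm:
  series: [1,0,-0.1,0,0,1,0,-0.15,0,0,1,0,-0.15,0,0]

```text
clock: 7.8
eef_pos: [0.5148, -0.1185, 0.3036]
ee_rot: [0.985, 0.172, -0.0, -0.001]
wrist_force: [0.5, -1.3, -0.8]
grip_width: -0.001
grasp_force: 0.6
```

```bash
python3 -c "
from go import *
shift(-.055,-.0455,.105)"
```

```text
t 7.8 own [-0.0548 -0.0475] tip z 0.1046 shift cm [-0.02 -0.2  -0.04] turn -0.0001 F [ 0.5  -1.34 -0.77] w -0.0009842821201046354
```

Emit:
jog_arm:
  series: [1,0,-0.1,0,0,1,0,-0.1,0,0,1,0,-0.1,0,0]

```text
clock: 8.05
eef_pos: [0.5143, -0.1172, 0.3036]
ee_rot: [0.985, 0.173, -0.0, -0.001]
wrist_force: [-0.1, -0.1, 0.8]
grip_width: 0.003
grasp_force: 0.0
```

```bash
python3 -c "
from go import *
shift(-.055,-.0455,.105)"
```

```text
t 8.05 own [-0.0548 -0.0461] tip z 0.1046 shift cm [-0.02 -0.06 -0.04] turn 0.0004 F [-0.1  -0.09  0.75] w 0.002835195460430035
```

Snapped. I'll back off, lift, and check the lever.

Emit:
jog_arm:
  series: [1,0,0.5,0,0,1,0,1,-1,0,1,0,1,-4,0,1,0,1,-7,0,1,0,1,-7,0]

```text
clock: 8.47
eef_pos: [0.5202, -0.1284, 0.3811]
ee_rot: [0.985, 0.172, 0.005, 0.003]
wrist_force: [1.7, -1.4, 0.9]
grip_width: 0.006
grasp_force: 0.0
```

```bash
python3 -c "
from go import *
shift(-.055,.095,.130)
g=eyes.grab_frame('scene')
for n,z in(('lever_top',.13),('third_detent',.09)):
    for r in finder.mark_of(n,'scene')[:1]: print(n,r['p'],own(onz(g,np.array(r['position'])*[640,400],z)).round(4))
print('pred third lever top px',proj(g,world(-.055,-.0231,.13)))
cv2.imwrite('pics/a4.png',cv2.resize(g['frame'][150:230,180:290,::-1],None,fx=7,fy=7,interpolation=2))
"
```

```text
t 8.4667 own [-0.0531 -0.0587] tip z 0.1821 shift cm [ -0.24 -15.41   5.08] turn -0.0001 F [ 1.67 -1.36  0.94] w 0.0060530496475802815
lever_top 0.5 [-0.0523 -0.0219]
third_detent 0.96 [-0.0484 -0.0265]
pred third lever top px [228.104361   180.33500248]
```

View pics/a4.png

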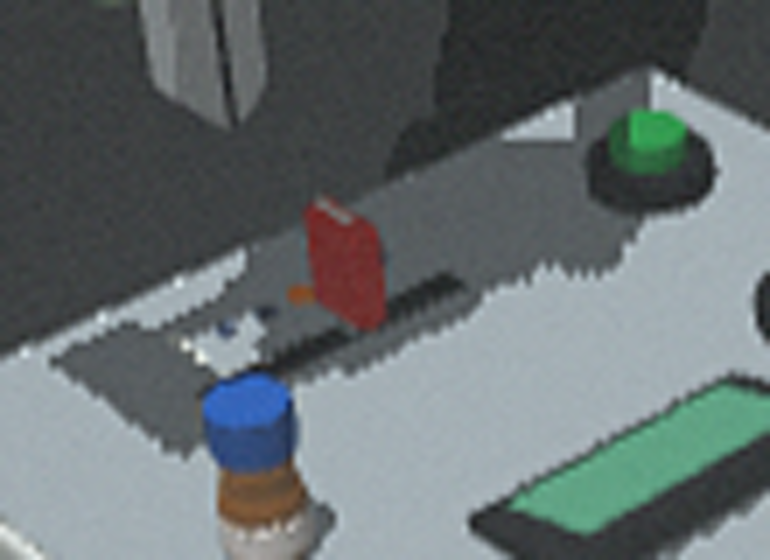

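The tab now stands level with the orange dot: lever_top measures own y −21.9 mm, against −23.1 expected for the third detent. On to the button, at (640,135) in this crop.

Emit:
jog_arm:
  series: [1,-0.2,-4,0,0,1,-0.2,-8,0,0,1,-0.2,-12,0,0,1,-0.2,-15.4,0,0,1,-0.2,-15.4,0,0]

```text
clock: 9.03
eef_pos: [0.4608, 0.0212, 0.3715]
ee_rot: [0.985, 0.175, -0.003, -0.002]
wrist_force: [1.0, 0.3, -0.1]
grip_width: 0.005
grasp_force: 0.0
```

Emit:
jog_arm:
  series: [1,0,0,2,0,1,0,0,4,0,1,0,0,5,0,1,0,0,5,0,1,0,0,5,0]

```text
clock: 9.45
eef_pos: [0.4634, 0.0167, 0.3226]
ee_rot: [0.985, 0.172, -0.001, -0.0]
wrist_force: [0.2, -0.2, 0.8]
grip_width: 0.0
grasp_force: 0.0
```

```bash
python3 -c "
from go import *
shift(-.055,.095,.107)
g=eyes.grab_frame('scene');f=eyes.grab_frame('top')
cv2.imwrite('pics/a5.png',cv2.resize(np.hstack([g['frame'][120:220,200:320,::-1],f['frame'][210:310,290:410,::-1]]),None,fx=3.3,fy=3.3,interpolation=2))
"
```

```text
t 9.45 own [-0.0572  0.0971] tip z 0.1236 shift cm [0.23 0.21 1.66] turn -0.0004 F [ 0.17 -0.21  0.78] w 0.00041672796859644284
```

View pics/a5.png

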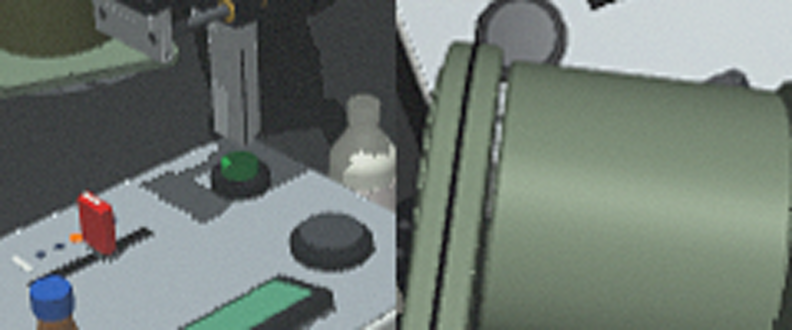

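The finger is just above the green button (left crop, button at (240,165)) and the lever is still at the orange dot. I'll centre over the button and press.

Emit:
jog_arm:
  series: [1,0.2,0.2,0.5,0,1,0.2,0.2,1,0,1,0.2,0.2,1.3,0,1,0.2,0.2,1.5,0,1,0.2,0.2,1.5,0]

```text
clock: 9.97
eef_pos: [0.4666, 0.0156, 0.3088]
ee_rot: [0.985, 0.173, 0.0, 0.0]
wrist_force: [-0.1, -1.3, 1.9]
grip_width: 0.006
grasp_force: 1.4
```

Emit:
jog_arm:
  series: [1,0,0,0.15,0,1,0,0,0.3,0,1,0,0,0.3,0]

```text
clock: 10.22
eef_pos: [0.4665, 0.0157, 0.306]
ee_rot: [0.985, 0.173, 0.001, 0.0]
wrist_force: [-0.2, -0.7, 4.3]
grip_width: 0.006
grasp_force: 2.2
```

Emit:
jog_arm:
  series: [1,0,0,0.15,0,1,0,0,0.3,0,1,0,0,0.3,0]

```text
clock: 10.47
eef_pos: [0.4668, 0.0157, 0.3052]
ee_rot: [0.985, 0.173, 0.0, 0.0]
wrist_force: [-5.2, -0.9, 17.8]
grip_width: 0.004
grasp_force: 8.8
```

Force jumped from 4.3 N, close to the 5 N spring, to 17.8 N: the button is bottomed. I'll hold briefly, then release and retreat.

Emit:
jog_arm:
  series: [1,0,0,0,0,1,0,0,0,0,1,0,0,-1,0,1,0,0,-4,0,1,0,0,-8,0]

```text
clock: 10.88
eef_pos: [0.4643, 0.0162, 0.3796]
ee_rot: [0.985, 0.173, -0.005, -0.002]
wrist_force: [0.6, -0.3, 0.4]
grip_width: 0.007
grasp_force: 0.0
```

Emit:
jog_arm:
  series: [1,-4,0,-2,0,1,-8,0,-4,0,1,-12,0,-4,0,1,-12,0,-4,0,1,-12,0,-4,0]

```text
clock: 11.3
eef_pos: [0.3517, -0.025, 0.4223]
ee_rot: [0.985, 0.171, 0.0, -0.0]
wrist_force: [0.7, 0.7, -0.3]
grip_width: 0.005
grasp_force: 0.0
```

```bash
python3 -c "
from go import *
shift(-.055,.095,.107)
f=eyes.grab_frame('top');g=eyes.grab_frame('scene')
for n,z in(('lever_top',.13),('read_top',.107),('vial',.09),('reagent',0),('scanner',0),('marker',0)):
  for c,q in(('top',f),('scene',g)):
    for r in finder.mark_of(n,c)[:1]: p=onz(q,np.array(r['position'])*[640,400],z);print(n,c,round(r['p'],2),p.round(4),own(p).round(4))
cv2.imwrite('pics/a6.png',cv2.resize(np.hstack([g['frame'][130:300,150:340,::-1],f['frame'][160:330,280:470,::-1]]),None,fx=2,fy=2,interpolation=2))
"
```

```text
t 11.3 own [-0.1764  0.0959] tip z 0.2233 shift cm [12.13  0.06 11.65] turn -0.0019 F [ 0.72  0.71 -0.35] w 0.004653022924273396
lever_top top 0.41 [ 0.504  -0.0981  0.13  ] [-0.0581 -0.0246]
read_top top 0.59 [0.4699 0.0143 0.107 ] [-0.0519  0.0927]
read_top scene 0.58 [0.4717 0.0181 0.107 ] [-0.0489  0.0956]
vial top 0.57 [ 0.5975 -0.1474  0.09  ] [ 0.0132 -0.1028]
vial scene 0.58 [ 0.605  -0.1481  0.09  ] [ 0.02  -0.106]
reagent top 0.67 [0.4351 0.1286 0.    ] [-0.0458  0.2119]
reagent scene 0.7 [0.4261 0.1215 0.    ] [-0.0567  0.2084]
scanner scene 0.6 [ 0.6234 -0.2538  0.    ] [ 0.0013 -0.2117]
marker top 0.81 [ 0.3886 -0.0502  0.    ] [-0.1503  0.0596]
```

View pics/a6.png

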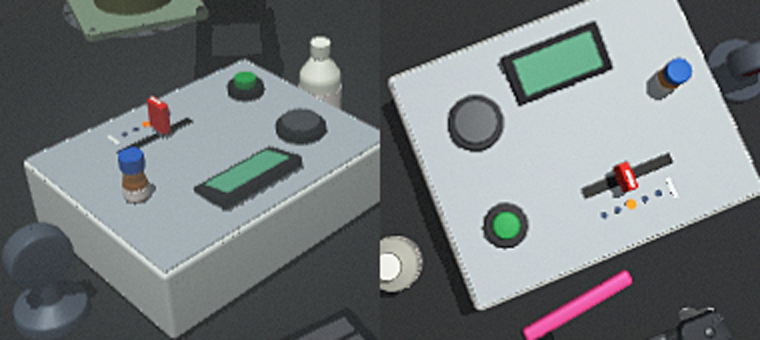

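The final view shows the lever at the orange dot, the button up, and the vial, bottle, scanner and marker in place, with the arm clear. The press readings fit a 0.83 N/mm spring that bottoms out at about 6 mm.

```bash
python3 -c "
from h import *
print(ctrl.sign_off())"
```

```text
the job is handed in; nothing more can be done
None
```

I pushed the lever click by click into its third detent, pressed the read button down to its stop and let it come back up, then handed the job in at about 12 s; the sign-off gave no verdict.

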